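# Feel for the ball in the canister, then stand it in the dish

## Task

Before anyone opens it, find out whether the round twist-cap canister still holds its ball: lift it off the mat and tilt it slowly to about 45 degrees, never past 70, and hold it there a second so that the weight is felt rolling to the low side. Then bring it upright again, set it down gently inside the small glass dish and let go.

Things in the scene. Friction and masses are not known exactly. Their poses are not given: they have to be found in the camera images.
- canister_center (a point): Half-way up the axis of the closed, short round yellow plastic canister (47 mm above its underside; z up through the cap). Body 62 mm in diameter, 72 mm tall; on it a fixed ribbed twist cap 50 mm in diameter, 21 mm tall, its middle 36 mm above this point; 94 mm tall in all, 150 to 270 g with its ball. The taller square yellow tub and the slim white bottle are bystanders.
- ball_center (a point): Centre of the hard rubber ball, 28 mm in diameter, about 60 g, loose and unseen inside the closed canister. Upright, it sits on the axis in a dimple of the floor, 29 mm below canister_center. It rolls out at a tilt of between 15 and 30 degrees, in any direction, and then lies against the inner wall, about 13 mm off the axis.
- dish: Small round clear glass dish with a flat floor, loose on the mat: 120 mm across the rim, 16 mm tall, walls 4 mm, floor 5 mm thick, flat inside for about 104 mm. Origin at the centre of its underside, z up. About 300 g. The larger steel bowl is a bystander.
Not all that is in view belongs to the job. Leave any red look-alike of the part that bears canister_center alone.

How it is judged (in metres and radians):
On the way:
1. the canister is held clear of the mat, tilted 30 to 70 degrees, with its ball rolled to the low side (height (world z) of canister_center above 0.075 m and angle between canister_center's own z axis and vertical between 0.52 and 1.22 rad and (x of ball_center in the frame of canister_center above 0.0075 m or x of ball_center in the frame of canister_center below -0.0075 m or y of ball_center in the frame of canister_center above 0.0075 m or y of ball_center in the frame of canister_center below -0.0075 m)), for 0.4 s.
At the end, for the whole second after the job is handed in: The canister stands upright (within 10 degrees), at rest, on the floor of the glass dish, its axis within 25 mm of the dish's centre, released; the dish is flat on the mat (horizontal distance between canister_center and dish below 0.025 m and z of canister_center in the frame of dish between 0.047 and 0.057 m and angle between canister_center's own z axis and vertical below 0.17 rad and angle between dish's own z axis and vertical below 0.1 rad and height (world z) of dish below 0.01 m and linear speed of canister below 0.03 m/s); the robot touches nothing.
It fails at once if the canister is tilted past 70 degrees (angle between canister_center's own z axis and vertical above 1.22 rad).
It fails at once if the canister is swung fast (over 1.5 rad/s) while tilted (angle between canister_center's own z axis and vertical above 0.25 rad and angular speed of canister above 1.5 rad/s).
It fails at once if the canister is dropped: it falls free for more than about 10 mm (contact force between the fingers and canister below 0.05 N and linear speed of canister above 0.45 m/s).
It also fails if it takes over 54 s, if anything falls off the work surface, if the arm or the gripper's body presses on something with over 40 N, if the wrist force passes 120 N, or if a joint passes its speed limit or range.

## Robot

A 7-joint arm with a two-finger parallel gripper is mounted at the origin on the work surface. World frame = base frame: x ahead of the robot, y to its left, z up, the work surface at z = 0. Lengths are in mm, angles in rad, forces in N, time in s.
With the tool pointing down it reaches from about 425 to 875 mm from the base axis. Payload 9.9 kg.
Tool frame: the origin (TCP) lies at the very end of the fingers, on their centre line; the grasp point (between the pads) lies 19 mm behind it; z points along the fingers, y is the line along which they close (so a half turn about z gives the same grasp; the last joint's range is limited). The gripper opens to 85 mm and grips with 20 to 120 N. Pads are 22 mm wide; open, the fingers measure 114 mm over their backs; the gripper's body (76 mm by 85 mm) begins 54 mm behind the grasp point. The pads swing forward as they close: fully open they stand 13 mm farther back than shut.
Start: joints at [1.127, 0.576, 0.025, 1.437, -0.015, 1.129, -0.057], TCP at [237.663, -631.779, 231.289] pointing down, gripper open.
Joint ranges: [-2.76, 2.76], [-0.34, 2.15], [-1.52, 1.57], [0.19, 2.46], [-1.09, 4.23], [0.17, 1.99], [-2.82, 2.82]. Speed limits (rad/s): [2.22, 2.22, 3.01, 3.01, 3.14, 3.14, 3.14].

## Interface

Orientations are given as a unit quaternion [x, y, z, w].
In Python, from bench import env gives the robot as it stands.
- The arm moves only by the tool step_arm, never from a script. Its argument "motion" is a list of rows, each a list of 4 numbers: the shift along the tool's x, y, z in cm, then the turn about the tool's z in degrees. A call has 1 to 10 rows; each row shifts and turns the commanded pose from where the row before left it, along the tool's axes as they then stand; what a row does not reach is not made up. A row lasts 1/8 s, in which the tool goes at most 62.5 mm and 10.7 degrees, less where a joint would pass 70% of its speed; a pose out of reach is approached as far as the arm can. A call is refused whole if a number of a shift passes 6.25 or a number of a turn 10.7, either way. A call with a gripper value outside its range is refused whole. "grip" is the gripper command: -1 is shut, 1 is fully open, values between are in proportion, set as the call begins (left out, the last holds). The fingers move at their own pace and stop on an object; "newtons" is the grip in N (left out, the last holds). Time passes only in rows, so rows that do not move let the fingers close. It gives the time, the measured TCP pose, the force, the opening and the grip force at its end, in the units of the state.
- env.observe(): the state, without advancing time (a new reading comes with each control period).
- env.snapshot(name): name is "scene" or "top" or "wrist"; returns a dict with "image" (480x640x3 uint8, red, green, blue), "depth" (480x640 float32, mm along the optical axis (not along the pixel's ray), 0 where there is no reading), "fx", "fy", "cx", "cy" (pixels), "world_from_camera" (4x4, takes a point from camera to world coordinates); the wrist camera has in their place "mount" (4x4, takes a point from camera to tool coordinates, whose origin is the TCP and whose axes are the flange's). Camera axes: x right, y down, z forward; pixel columns grow to the right and rows downward; lengths in mm; the calibration is good to about 2 mm. A picture is of the moment at which its call begins: read the wrist's pose just before it.
- env.finish_job(): hands the job in; it is judged then, once.
The state is a dict: "time": time; "joint_pos": joint angles; "qd": joint speeds; "tau": joint torques, N m; "position": TCP position; "tool_rot": TCP orientation; "force": force on the tool from outside, world axes, zero at the start; "ft_torque": the same for the moment, N m; "gripper_width": finger opening in mm; "finger_force": force on a finger pad.
Only numpy, scipy, OpenCV 4.12 (cv2) and the standard library are available. Lean on these libraries where they do the work, as an engineer would, in place of code of your own. Each camera call takes 0.05 s, during which the arm holds its last target. There are 200 camera calls.

## Working session

There is one attempt and no reset: what is moved stays moved. The work goes in short steps, Python scripts to look and compute and a tool call to move; the robot and the scene stay as the last step left them, time stands still between calls to the robot, and variables do not carry over. Pictures are saved under pics/ and viewed, at most 10 in all, crops included, and the job is handed in when it is done.

Besides the shell and the picture viewer there is one more tool, called after ">>>" in YAML: its name, and indented under it one key for each argument. step_arm: Moves the arm, as the interface text tells. Its arguments: {"type":"object","properties":{"motion":{"type":"array","items":{"type":"array","items":{"type":"number"}}},"grip":{"type":"number"},"newtons":{"type":"number"}},"required":["motion"]}

```bash
mkdir -p pics; ls
python3 - <<'E'
from bench import env
import cv2,numpy as np
print(env.observe())
for n in ("top","scene"):
    s=env.snapshot(n); cv2.imwrite(f"pics/{n}1.png",s["image"][:,:,::-1]); np.savez(f"pics/{n}1.npz",**s)
    print(n,s["fx"],s["cx"],s["cy"],np.round(s["world_from_camera"],3).tolist())
E
```

```text
pics
{'time': 0.0, 'joint_pos': array([ 1.12720504,  0.57655734,  0.02480996,  1.43791492, -0.01499346,
        1.12901203, -0.05650375]), 'qd': array([-0.00216393,  0.00105197,  0.00084139, -0.0009139 , -0.0012619 ,
        0.0007555 , -0.00067831]), 'tau': array([ 1.24335340e-03, -7.65739560e+01,  2.25022897e+00, -2.85965556e+01,
        1.50986487e-02,  1.28780984e-02, -1.70764923e-05]), 'position': array([ 237.51163208, -631.33861652,  230.42249962]), 'tool_rot': array([ 9.83856494e-01,  1.78957176e-01, -1.90778386e-04, -8.32229750e-04]), 'force': array([ 0.00253893,  0.68150914, -0.85930699]), 'ft_torque': array([-0.0177117,  0.0314438, -0.0155827]), 'finger_force': 0.0, 'gripper_width': 85.40473506615139}
top 436.74011091067035 323.38700898494164 234.44446512996208 [[0.013, -0.988, 0.155, 377.126], [-1.0, -0.017, -0.026, 96.385], [0.028, -0.155, -0.988, 840.994], [0.0, 0.0, 0.0, 1.0]]
scene 520.718321962937 318.0246879939492 241.61951595776938 [[-0.447, 0.723, -0.526, 935.66], [0.894, 0.355, -0.272, 305.684], [-0.01, -0.592, -0.806, 706.757], [0.0, 0.0, 0.0, 1.0]]
```

View pics/top1.png

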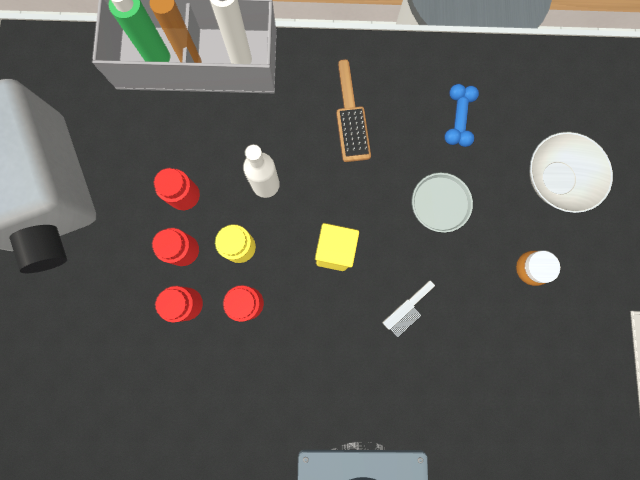

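View pics/scene1.png

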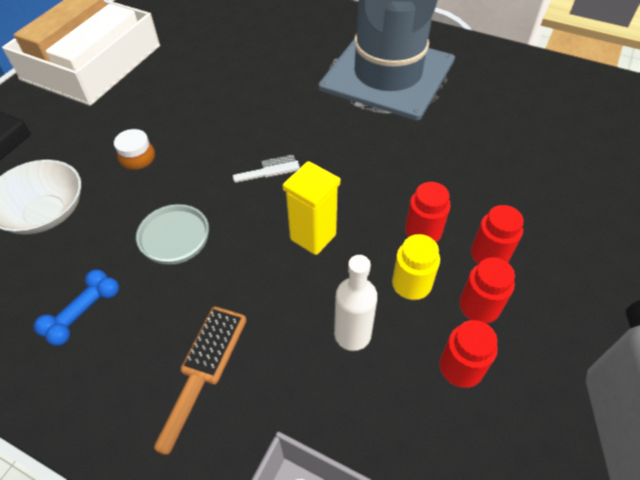

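The round yellow canister with the ribbed cap is at top (235,243) and scene (416,267). The other yellow candidate is the square tub at top (338,247), and the five similar red canisters are lookalikes. The glass dish is at top (442,202), and the bowl at (571,172) is a bystander. I'll confirm the canister in a crop and measure from depth.

```bash
cat > h.py <<'E'
import numpy as np
def cloud(s):
    d=s["depth"].astype(float); v,u=np.mgrid[:480,:640]
    p=np.stack([(u-s["cx"])/s["fx"]*d,(v-s["cy"])/s["fy"]*d,d],-1)
    T=s["world_from_camera"]; return p@T[:3,:3].T+T[:3,3]
E
python3 - <<'E'
import numpy as np,cv2
from h import cloud
s=dict(np.load("pics/top1.npz")); P=cloud(s); im=s["image"].astype(int)
def st(n,m):
    q=P[m]; q=q[s["depth"][m]>0]; print(n,len(q),np.round(np.percentile(q,[2,50,98],axis=0),1).tolist())
    return q
Y=(im[...,0]>130)&(im[...,1]>130)&(im[...,2]<90)
b=np.zeros(Y.shape,bool); b[215:270,205:265]=1
q=st("can",Y&b); 
for lo,hi,n in((88,98,"captop"),(68,77,"shoulder")):
    t=q[(q[:,2]>lo)&(q[:,2]<hi)]; c,r=cv2.minEnclosingCircle(t[:,:2].astype(np.float32)); print(n,len(t),c,r,t[:,2].mean())
b=np.zeros(Y.shape,bool); b[165:240,405:480]=1
st("dishbox",b&(P[...,2]>7)); t=P[b&(P[...,2]>9)&(P[...,2]<25)]
c,r=cv2.minEnclosingCircle(t[:,:2].astype(np.float32)); print("dish",c,r,len(t),t[:,2].max())
for n,(u0,u1,v0,v1) in dict(tub=(310,362,218,275),bottle=(240,282,140,200),comb=(380,440,278,340),bone=(440,482,80,150),pill=(512,565,245,290),bowl=(525,615,130,215),red1=(220,268,282,325),red2=(150,200,225,270),mat=(420,460,350,400),box=(92,276,0,95)).items():
    b=np.zeros(Y.shape,bool); b[v0:v1,u0:u1]=1; st(n,b&((P[...,2]>8)|(n=="mat")))
c=s["image"][140:330,140:500,::-1]; cv2.imwrite("pics/crop1.png",cv2.resize(c,None,fx=2.2,fy=2.2,interpolation=cv2.INTER_CUBIC))
E
```

```text
can 316 [[451.8, 205.5, -0.7], [467.6, 215.2, 48.8], [514.9, 282.8, 93.2]]
captop 34 (482.548583984375, 236.37184143066406) 25.81828498840332 91.3587037504991
shoulder 37 (482.2929992675781, 236.23770141601562) 30.861852645874023 72.33152141184054
dishbox 1172 [[519.3, -212.2, 7.1], [578.5, -163.2, 9.3], [631.3, -99.1, 19.3]]
dish (575.1788940429688, -156.12342834472656) 60.278621673583984 615 22.112973823258926
tub 1590 [[439.1, 24.8, 32.5], [467.1, 55.9, 139.4], [501.4, 86.3, 142.1]]
bottle 1304 [[579.9, 163.4, 16.2], [594.8, 184.5, 125.4], [619.7, 211.8, 191.9]]
comb 389 [[336.3, -133.9, 8.1], [373.6, -85.5, 9.4], [417.5, -44.5, 12.0]]
bone 1138 [[692.8, -226.8, 14.9], [751.3, -196.6, 26.1], [811.0, -168.3, 33.9]]
pill 1211 [[419.9, -358.3, 10.8], [448.2, -323.5, 45.1], [478.0, -301.4, 48.5]]
bowl 4460 [[560.5, -468.6, 8.7], [643.3, -420.7, 26.7], [703.8, -326.1, 52.5]]
red1 1111 [[348.1, 186.9, 21.9], [375.3, 211.3, 93.4], [402.8, 241.0, 96.8]]
red2 1306 [[444.6, 313.7, 13.2], [470.2, 333.1, 91.7], [499.7, 364.8, 96.5]]
mat 1993 [[205.1, -182.5, -2.1], [248.4, -146.1, 0.9], [291.4, -110.1, 3.8]]
box 14021 [[799.1, 179.2, 8.9], [848.8, 337.1, 78.2], [935.1, 494.0, 187.9]]
```

View pics/crop1.png

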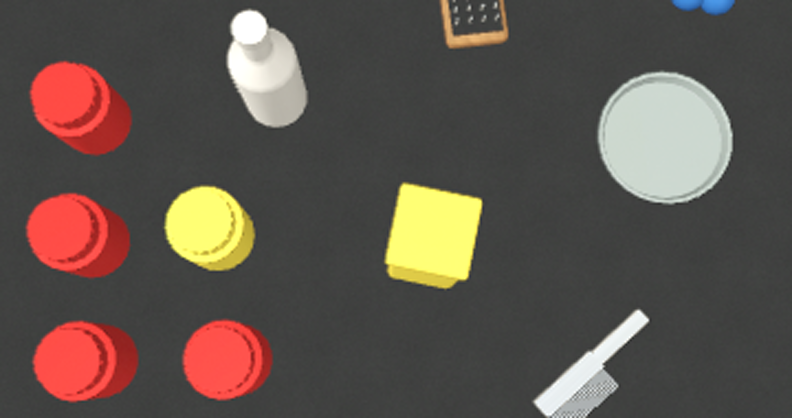

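Confirmed: the round yellow canister with the ribbed cap is at crop (208,228), and its axis measures about (482,236). The dish centre is about (575,-156). Only tool shifts and yaw are available, so I'll tilt the canister by pivoting it between the pads against the dish rim and mat. First I'll turn to a yaw with free finger space (-30°) and travel.

>>> step_arm:
  motion:
    - [0, 0, 0, 10.1]
    - [0, 0, 0, 10.1]
    - [0, 0, 0, 10.1]
    - [0, 0, 0, 10.1]
    - [0, 0, 0, 10.1]
    - [0, -6.1, 0, 0]
    - [0, -6.1, 0, 0]
    - [0, -6.1, 0, 0]
    - [0, -6.1, 0, 0]
    - [0, -6.1, 0, 0]
  grip: 1
  newtons: 30

```text
time: 1.35
position: [390.4, -365.4, 231.2]
tool_rot: [0.966, -0.258, -0.0, -0.0]
force: [1.3, -0.0, 1.1]
gripper_width: 85.7
finger_force: 0.0
```

>>> step_arm:
  motion:
    - [-2.2, -5.66, 0, 0]
    - [-2.2, -5.66, 0, 0]
    - [-2.2, -5.66, 0, 0]
    - [-2.2, -5.66, 0, 0]
    - [-2.2, -5.66, 0, 0]
    - [-2.2, -5.66, 0, 0]
    - [-2.2, -5.66, 0, 0]
    - [-2.2, -5.66, 0, 0]
    - [-2.2, -5.66, 0, 0]
    - [-2.2, -5.66, 0, 0]

```text
time: 2.6
position: [480.8, 234.9, 231.2]
tool_rot: [0.966, -0.258, -0.0, 0.0]
force: [1.8, -0.1, 1.0]
gripper_width: 85.4
finger_force: 0.0
```

>>> step_arm:
  motion:
    - [0, 0, 0, 0]
    - [0, 0, 0, 0]

```text
time: 2.85
position: [480.6, 232.5, 230.8]
tool_rot: [0.966, -0.258, -0.0, 0.001]
force: [-0.5, -1.4, -0.8]
gripper_width: 85.4
finger_force: 0.0
```

Run:
```python
from bench import env
import cv2,numpy as np
from scipy.spatial.transform import Rotation as R
o=env.observe(); s=env.snapshot("wrist"); print(o["position"],o["joint_pos"].round(2))
M=np.eye(4);M[:3,:3]=R.from_quat(o["tool_rot"]).as_matrix();M[:3,3]=o["position"]
s["world_from_camera"]=M@s["mount"]
from h import cloud
P=cloud(s); im=s["image"].astype(int)
Y=(im[...,0]>130)&(im[...,1]>130)&(im[...,2]<90)&(s["depth"]>0)
q=P[Y]
q=q[np.hypot(q[:,0]-482,q[:,1]-236)<60]
for lo,hi in((88,98),(68,77)):
    t=q[(q[:,2]>lo)&(q[:,2]<hi)]; print(len(t),cv2.minEnclosingCircle(t[:,:2].astype(np.float32)) if len(t) else 0)
cv2.imwrite("pics/w1.png",s["image"][:,:,::-1])
```

```text
[480.59306665 232.51067797 230.81669855] [-0.56  0.37  0.03  1.81 -0.01  0.97 -2.62]
3147 ((481.20587158203125, 237.99302673339844), 25.72055435180664)
932 ((481.2225341796875, 237.96957397460938), 30.881959915161133)
```

>>> step_arm:
  motion:
    - [-0.2, -0.45, 3, 0]
    - [0, 0, 4, 0]
    - [0, 0, 4, 0]
    - [0, 0, 4, 0]
    - [0, 0, 2.5, 0]
    - [0, 0, 1.5, 0]
    - [0, 0, 0.5, 0]
    - [0, 0, 0, 0]

```text
time: 3.9
position: [481.8, 237.7, 36.8]
tool_rot: [0.966, -0.258, 0.0, -0.0]
force: [-1.0, -0.5, -0.0]
gripper_width: 85.5
finger_force: 0.0
```

>>> step_arm:
  motion:
    - [0, 0, 0, 0]
    - [0, 0, 0, 0]
    - [0, 0, 0, 0]
    - [0, 0, 0, 0]
    - [0, 0, 0, 0]
    - [0, 0, 0, 0]
  grip: -1
  newtons: 30

```text
time: 4.65
position: [481.9, 238.1, 37.4]
tool_rot: [0.966, -0.258, 0.001, -0.001]
force: [-1.6, -1.2, 7.4]
gripper_width: 62.2
finger_force: 31.3
```

>>> step_arm:
  motion:
    - [0, 0, -0.5, 0]
    - [0, 0, -1, 0]
    - [0, 0, -2, 0]
    - [0, 0, -3, 0]
    - [0, 0, -3, 0]
    - [0, 0, -3, 0]
    - [0, 0, -3, 0]
    - [0, 0, -2, 0]
    - [0, 0, -0.5, 0]
    - [0, 0, 0, 0]

```text
time: 5.9
position: [481.2, 237.8, 216.3]
tool_rot: [0.966, -0.258, -0.0, -0.0]
force: [0.0, 0.4, -2.8]
gripper_width: 62.5
finger_force: 33.6
```

Run:
```python
from bench import env
import cv2,numpy as np
from h import cloud
o=env.observe(); print(o["position"],o["force"],o["gripper_width"])
s=env.snapshot("scene"); cv2.imwrite("pics/s2.png",s["image"][:,:,::-1])
```

```text
[481.19215615 237.79822064 216.25869778] [ 0.00884721  0.39855853 -2.75087957] 62.47587410624692
```

View pics/s2.png

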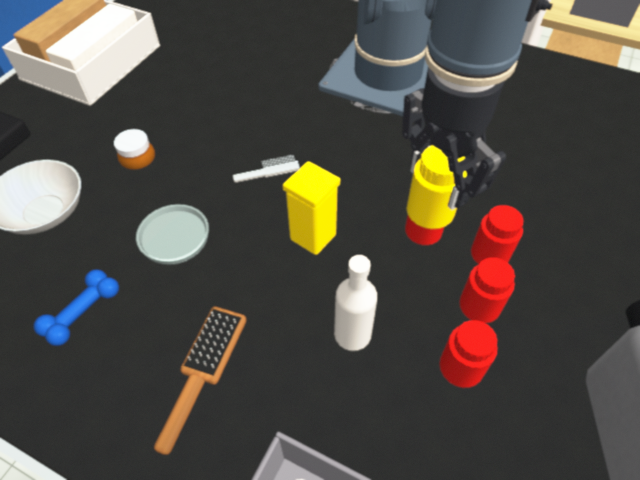

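>>> step_arm:
  motion:
    - [0.7, 1.0, 0, 0]
    - [1.5, 2.3, 0, 0]
    - [2.3, 3.5, 0, 0]
    - [2.7, 4.0, 0, 0]
    - [2.8, 4.2, 0, 0]
    - [2.8, 4.2, 0, 0]
    - [2.7, 4.0, 0, 0]
    - [2.3, 3.4, 0, 0]
    - [1.3, 2.0, 0, 0]
    - [0.5, 0.8, 0, 0]

```text
time: 7.2
position: [504.0, -116.9, 215.7]
tool_rot: [0.966, -0.259, -0.001, 0.0]
force: [0.0, 0.9, -1.7]
gripper_width: 62.0
finger_force: 33.6
```

>>> step_arm:
  motion:
    - [0, 0, 1, 0]
    - [0, 0, 2, 0]
    - [0, 0, 3, 0]
    - [0, 0, 3, 0]
    - [0, 0, 3, 0]
    - [0, 0, 2, 0]
    - [0, 0, 0.7, 0]
    - [0, 0, 0, 0]
    - [0, 0, 0, 0]

```text
time: 8.32
position: [505.3, -114.4, 70.0]
tool_rot: [0.966, -0.258, 0.001, -0.0]
force: [0.8, 0.1, -1.7]
gripper_width: 62.3
finger_force: 33.7
```

>>> step_arm:
  motion:
    - [0, 0, 0.8, 0]
    - [0, 0, 0.7, 0]
    - [0, 0, 0.2, 0]
    - [-0.1, 0, 0.1, 0]
    - [-0.2, 0, 0.1, 0]
    - [-0.2, 0, 0.1, 0]
    - [-0.2, 0, 0.1, 0]
    - [0, 0, 0, 0]

```text
time: 9.32
position: [499.4, -111.2, 49.4]
tool_rot: [0.966, -0.258, 0.001, -0.0]
force: [-3.5, 1.2, 16.6]
gripper_width: 62.3
finger_force: 35.7
```

Run:
```python
from bench import env
import cv2,numpy as np
o=env.observe(); print(o["position"],o["force"],o["ft_torque"],o["gripper_width"])
s=env.snapshot("scene"); cv2.imwrite("pics/s3.png",cv2.resize(s["image"][100:300,100:400,::-1],None,fx=2.6,fy=2.6,interpolation=cv2.INTER_CUBIC))
```

```text
[ 499.3848142  -111.24405063   49.3565788 ] [-3.54446981  1.23765606 16.63093281] [0.0913091  0.44314066 0.00509004] 62.251651666855246
```

View pics/s3.png

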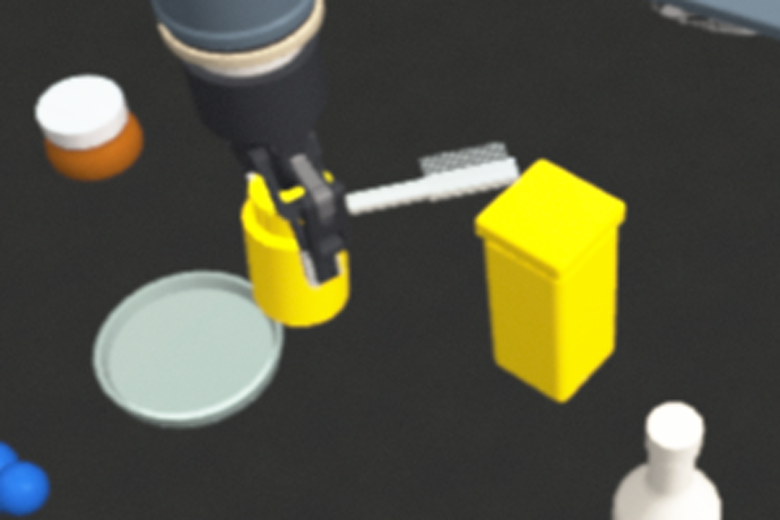

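>>> step_arm:
  motion:
    - [-0.2, 0, 0.1, 0]
    - [-0.2, 0, 0.1, 0]
    - [-0.2, 0, 0.1, 0]
    - [-0.2, 0, 0.1, 0]
    - [-0.2, 0, 0.1, 0]
    - [0, 0, 0, 0]

```text
time: 10.12
position: [491.6, -106.5, 43.9]
tool_rot: [0.966, -0.258, 0.002, -0.0]
force: [2.0, -0.4, 4.9]
gripper_width: 61.9
finger_force: 34.6
```

```bash
cat > tilt.py <<'E'
from bench import env
import cv2,numpy as np,sys
from h import cloud
o=env.observe(); p=o["position"]; print(p.round(1),o["force"].round(1),o["ft_torque"].round(2),round(o["gripper_width"],1))
s=env.snapshot("scene"); im=s["image"].astype(int); P=cloud(s)
if len(sys.argv)>1: cv2.imwrite(f"pics/{sys.argv[1]}.png",cv2.resize(s["image"][60:300,60:380,::-1],None,fx=2.4,fy=2.4,interpolation=cv2.INTER_CUBIC))
c=np.array([p[0],p[1],p[2]+19])
Y=(im[...,0]>110)&(im[...,1]>110)&(im[...,2]<90)&(s["depth"]>0)&(np.linalg.norm(P-c,axis=-1)<70)
q=P[Y]; print(len(q))
# fit known solid of revolution: axis dir (2 angles) + axial offset along tool plane
from scipy.optimize import least_squares
x=np.array([.866,-.5,0]);y=np.array([-.5,-.866,0]);z=np.array([0,0,1.])
def sd(v,full=False):
    th,al,h,dx,dy=v   # lean toward -x by th, about c
    a=np.array(-np.sin(th)*x+np.sin(al)*y+z*np.cos(th)); a/=np.linalg.norm(a)
    d=q-(c+dx*x+dy*y); t=d@a+h; r=np.linalg.norm(d-np.outer(d@a,a),axis=1)
    def box(r,t,R,lo,hi):
        u=r-R; w=np.abs(t-(lo+hi)/2)-(hi-lo)/2
        return np.hypot(np.maximum(u,0),np.maximum(w,0))+np.minimum(np.maximum(u,w),0)
    return np.minimum(box(r,t,31,0,72),box(r,t,25,72,94))
best=min((least_squares(lambda v:np.r_[sd(v),(v[3:]/2)*3,(v[2]-57)/2],[t0,0,57,0,0],loss="soft_l1") for t0 in(0,.3,.6,.9)),key=lambda r:r.cost)
print("tilt deg",np.degrees(best.x[:2]).round(1),"h,dx,dy",best.x[2:].round(1),"rms",np.sqrt(np.mean(sd(best.x)**2)).round(2))
E
python3 tilt.py
```

```text
[ 491.6 -106.5   43.9] [ 2.  -0.4  4.9] [-0.18 -0.5   0.01] 61.9
1231
tilt deg [15.1 -0.8] h,dx,dy [52.9  0.8  0.6] rms 2.84
```

>>> step_arm:
  motion:
    - [-0.2, 0, 0, 0]
    - [-0.2, 0, 0, 0]
    - [-0.2, 0, 0, 0]
    - [-0.2, 0, 0, 0]
    - [-0.2, 0, 0, 0]
    - [-0.2, 0, 0, 0]
    - [0, 0, 0, 0]

```text
time: 11.05
position: [479.5, -100.1, 43.3]
tool_rot: [0.966, -0.258, -0.0, -0.0]
force: [-0.5, 0.6, -2.5]
gripper_width: 62.2
finger_force: 33.9
```

```bash
python3 tilt.py
```

```text
[ 479.5 -100.1   43.3] [-0.5  0.6 -2.5] [ 0.02 -0.02  0.04] 62.2
1219
tilt deg [13.7 -0.7] h,dx,dy [53.1  0.8  0.6] rms 2.79
```

>>> step_arm:
  motion:
    - [0, 0, 0.2, 0]
    - [-0.2, 0, 0.2, 0]
    - [-0.3, 0, 0.1, 0]
    - [-0.3, 0, 0, 0]
    - [-0.3, 0, 0, 0]
    - [-0.2, 0, 0, 0]
  newtons: 20

```text
time: 11.85
position: [474.6, -96.8, 41.2]
tool_rot: [0.966, -0.259, 0.007, 0.0]
force: [6.1, -9.6, 27.9]
gripper_width: 62.3
finger_force: 37.3
```

```bash
python3 tilt.py
```

```text
[474.6 -96.8  41.2] [ 6.1 -9.6 27.9] [-2.36 -1.46 -0.  ] 62.3
1273
tilt deg [18.9 -1. ] h,dx,dy [52.   1.9  0.9] rms 2.58
```

>>> step_arm:
  motion:
    - [-0.2, 0, 0, 0]
    - [-0.2, 0, 0, 0]
    - [-0.2, 0, 0, 0]
    - [-0.2, 0, 0, 0]
    - [-0.2, 0, 0, 0]
    - [0, 0, 0, 0]

```text
time: 12.65
position: [463.2, -90.5, 40.1]
tool_rot: [0.966, -0.259, 0.004, 0.0]
force: [2.7, -5.5, 18.6]
gripper_width: 62.0
finger_force: 36.4
```

```bash
python3 tilt.py
```

```text
[463.2 -90.5  40.1] [ 2.7 -5.5 18.6] [-1.37 -0.69 -0.01] 62.0
1359
tilt deg [29.2 -0.9] h,dx,dy [49.5  5.4  0.8] rms 2.83
```

>>> step_arm:
  motion:
    - [-0.2, 0, 0, 0]
    - [-0.2, 0, 0, 0]
    - [-0.2, 0, 0, 0]
    - [-0.2, 0, 0, 0]
    - [-0.2, 0, 0, 0]
    - [-0.2, 0, 0.1, 0]
    - [-0.2, 0, 0.1, 0]
    - [0, 0, 0, 0]

```text
time: 13.7
position: [447.8, -81.7, 36.8]
tool_rot: [0.966, -0.258, 0.0, -0.0]
force: [0.1, -0.8, 11.2]
gripper_width: 62.2
finger_force: 30.3
```

```bash
python3 tilt.py s4
```

```text
[447.8 -81.7  36.8] [ 0.1 -0.8 11.2] [-0.29 -0.14 -0.  ] 62.2
1422
tilt deg [42.6 -0.8] h,dx,dy [46.3  9.7  0.7] rms 3.25
```

View pics/s4.png

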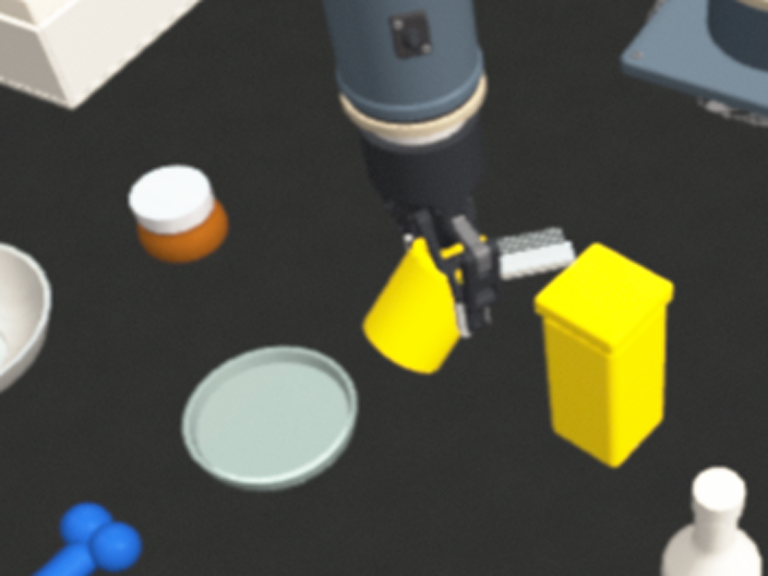

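The picture shows the canister tilted about 43° between the pads, with its low edge on the mat at about (410,365). The dish at (270,415) is clear and flat. Next I'll firm the grip, lift and hold.

>>> step_arm:
  motion:
    - [0, 0, 0, 0]
    - [0, 0, 0, 0]
    - [0, 0, -0.5, 0]
    - [0, 0, -1, 0]
    - [0, 0, -1, 0]
    - [0, 0, -1, 0]
    - [0, 0, -1, 0]
    - [0, 0, -1, 0]
    - [0, 0, -0.5, 0]
    - [0, 0, 0, 0]
  newtons: 60

```text
time: 15.0
position: [447.8, -81.8, 96.6]
tool_rot: [0.966, -0.258, 0.0, -0.0]
force: [0.2, -0.8, -2.3]
gripper_width: 61.3
finger_force: 65.6
```

```bash
python3 tilt.py
```

```text
[447.8 -81.8  96.6] [ 0.2 -0.8 -2.3] [0.03 0.07 0.06] 61.3
1572
tilt deg [40.6 -0.6] h,dx,dy [46.9  9.   0.8] rms 2.97
```

>>> step_arm:
  motion:
    - [0, 0, 0, 0]
    - [0, 0, 0, 0]
    - [0, 0, 0, 0]
    - [0, 0, 0, 0]
    - [0, 0, 0, 0]
    - [0, 0, 0, 0]
    - [0, 0, 0, 0]
    - [0, 0, 0, 0]
    - [0, 0, 0, 0]
    - [0, 0, 0, 0]

```text
time: 16.3
position: [447.6, -81.7, 96.3]
tool_rot: [0.966, -0.258, -0.0, -0.0]
force: [0.5, -0.2, -2.5]
gripper_width: 61.1
finger_force: 65.6
```

Run:
```python
# independent tilt estimate from the top camera: cap-top plane normal
from bench import env
import numpy as np
from h import cloud
o=env.observe();p=o["position"]; x=np.array([.866,-.5,0])
for n in("scene","top"):
    s=env.snapshot(n);P=cloud(s);im=s["image"].astype(int)
    Y=(im[...,0]>110)&(im[...,1]>110)&(im[...,2]<90)&(s["depth"]>0)&(np.linalg.norm(P-[p[0],p[1],p[2]+19],axis=-1)<75)
    q=P[Y]; u=(q-p)@x; w=q[:,2]-p[2]
    print(n,len(q),"z-TCP range",np.percentile(w,[1,99]).round(1),"x range",np.percentile(u,[1,99]).round(1))
    for lo in range(-40,70,10):
        m=(w>=lo)&(w<lo+10)
        if m.sum()>8: print(lo,m.sum(),np.percentile(u[m],[3,97]).round(0))
```

```text
scene 1585 z-TCP range [-17.9  75.3] x range [-1.5 60.7]
-30 11 [19. 34.]
-20 55 [16. 44.]
-10 120 [14. 56.]
0 247 [15. 61.]
10 250 [13. 56.]
20 245 [13. 48.]
30 226 [11. 39.]
40 201 [ 3. 30.]
50 171 [ 7. 22.]
60 33 [-10.  12.]
top 72 z-TCP range [-10.3  79. ] x range [-16.8  57.3]
-10 20 [37. 57.]
0 26 [34. 55.]
10 12 [37. 45.]
```

>>> step_arm:
  motion:
    - [0, -0.9, 0, 0]
    - [0, -1.3, 0, 0]
    - [0, -1.3, 0.5, 0]
    - [0, 0, 1.0, 0]
    - [0, 0, 1.2, 0]
    - [0, 0, 1.2, 0]
    - [0, 0, 1.0, 0]
    - [0, 0, 0.6, 0]
    - [0, 0, 0.3, 0]
    - [0, 0, 0, 0]

```text
time: 17.65
position: [464.9, -51.6, 38.4]
tool_rot: [0.966, -0.258, -0.0, 0.0]
force: [-0.1, -1.2, -1.3]
gripper_width: 60.7
finger_force: 65.8
```

>>> step_arm:
  motion:
    - [0.1, 0, 0.1, 0]
    - [0.2, 0, 0.1, 0]
    - [0.2, 0, 0, 0]
    - [0.2, 0, 0, 0]
    - [0.2, 0, 0, 0]
    - [0.2, 0, 0, 0]
    - [0.2, 0, 0, 0]
    - [0.2, 0, 0, 0]
    - [0, 0, 0, 0]
  newtons: 25

```text
time: 18.77
position: [475.9, -58.7, 37.7]
tool_rot: [0.966, -0.258, -0.002, 0.0]
force: [-11.6, 1.9, 30.4]
gripper_width: 61.2
finger_force: 70.8
```

```bash
python3 tilt.py
```

```text
[475.9 -58.7  37.7] [-11.6   1.9  30.4] [0.44 2.88 0.01] 61.2
1378
tilt deg [30.1 -0.2] h,dx,dy [47.1  6.5  0.7] rms 2.61
```

>>> step_arm:
  motion:
    - [0.2, 0, -0.05, 0]
    - [0.2, 0, -0.05, 0]
    - [0.2, 0, 0, 0]
    - [0.2, 0, 0, 0]
    - [0.2, 0, 0, 0]
    - [0.2, 0, 0, 0]
    - [0.2, 0, 0, 0]
    - [0, 0, 0, 0]
  newtons: 20

```text
time: 19.82
position: [488.4, -65.0, 38.0]
tool_rot: [0.966, -0.258, -0.002, -0.0]
force: [-7.7, 4.8, 14.9]
gripper_width: 61.5
finger_force: 68.5
```

```bash
python3 tilt.py
```

```text
[488.4 -65.   38. ] [-7.7  4.8 14.9] [ 0.92  2.05 -0.02] 61.5
1350
tilt deg [26.6 -0.4] h,dx,dy [47.4  5.6  0.7] rms 2.73
```

>>> step_arm:
  motion:
    - [0.1, 0, 0.1, 0]
    - [0.2, 0, 0.1, 0]
    - [0.2, 0, 0.05, 0]
    - [0.2, 0, 0, 0]
    - [0.2, 0, 0, 0]
    - [0.2, 0, 0.05, 0]
    - [0, 0, 0, 0]
  grip: -1
  newtons: 20

```text
time: 20.75
position: [498.7, -71.6, 35.5]
tool_rot: [0.966, -0.258, -0.001, 0.0]
force: [-6.5, -0.2, 19.6]
gripper_width: 60.9
finger_force: 63.6
```

```bash
python3 tilt.py
```

```text
[498.7 -71.6  35.5] [-6.5 -0.2 19.6] [0.08 2.03 0.03] 60.9
1245
tilt deg [16.2 -0.8] h,dx,dy [46.9  3.4  0.5] rms 2.66
```

>>> step_arm:
  motion:
    - [0.1, 0, 0.1, 0]
    - [0.1, 0, 0.1, 0]
    - [0.1, 0, 0.1, 0]
    - [0.1, 0, 0.1, 0]
    - [0.1, 0, 0.1, 0]
    - [0.1, 0, 0.1, 0]
    - [0.1, 0, 0, 0]
    - [0, 0, 0, 0]

```text
time: 21.8
position: [507.9, -77.0, 30.7]
tool_rot: [0.966, -0.259, 0.003, 0.0]
force: [-1.8, -6.6, 25.8]
gripper_width: 61.1
finger_force: 52.6
```

```bash
python3 tilt.py s5
```

```text
[507.9 -77.   30.7] [-1.8 -6.6 25.8] [-1.36  0.95  0.18] 61.1
1155
tilt deg [ 6.2 -0.6] h,dx,dy [45.2  1.7  0.9] rms 2.58
```

View pics/s5.png

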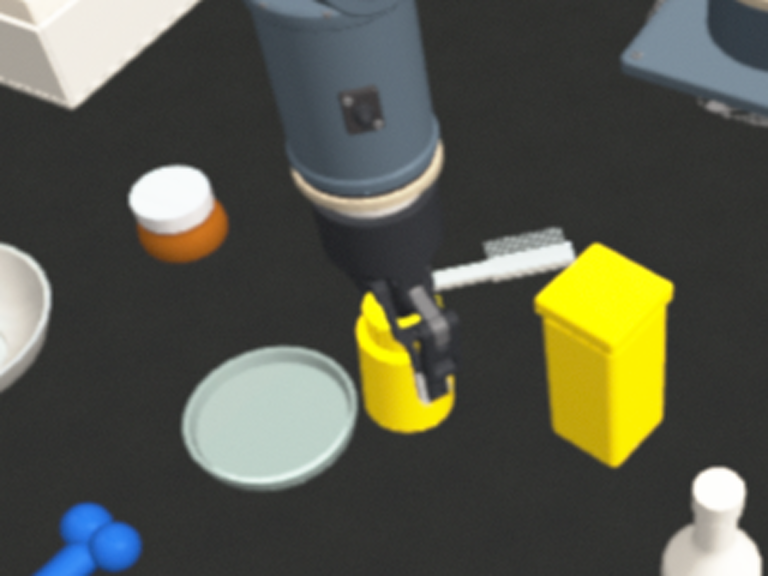

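The picture shows the canister on the mat at (405,385), tilted about 5°, with the dish clear beside it at (270,415). I'll release it here so it settles flat, then measure both and regrip.

>>> step_arm:
  motion:
    - [0, 0, -0.1, 0]
    - [0, 0, 0, 0]
    - [0, 0, 0, 0]
    - [0, 0, 0, 0]
    - [0, 0, -0.2, 0]
    - [0, 0, -0.2, 0]
  grip: 1

```text
time: 22.6
position: [505.8, -74.8, 33.4]
tool_rot: [0.966, -0.258, -0.0, -0.0]
force: [-0.4, 0.1, 0.0]
gripper_width: 85.5
finger_force: 0.0
```

```bash
python3 tilt.py
cat > dish.py <<'E'
from bench import env
import numpy as np,cv2
from h import cloud
from scipy.optimize import least_squares
for n in("scene","top"):
    s=env.snapshot(n);P=cloud(s);im=s["image"].astype(int)
    sat=im.max(-1)-im.min(-1)
    m=(np.hypot(P[...,0]-575,P[...,1]+156)<75)&(s["depth"]>0)&(im.min(-1)>110)&(sat<50)&(P[...,2]<28)
    q=P[m]
    t=q[q[:,2]>10]
    h=cv2.convexHull(t[:,:2].astype(np.float32))[:,0]
    f=least_squares(lambda v:np.hypot(h[:,0]-v[0],h[:,1]-v[1])-60,[575,-156],loss="soft_l1",f_scale=2)
    print(n,"dish",len(q),cv2.minEnclosingCircle(t[:,:2].astype(np.float32)),"fit60",f.x.round(1), "floor z",np.median(q[np.hypot(*(q[:,:2]-f.x).T)<40][:,2]).round(1))
    c=(im[...,0]>110)&(im[...,1]>110)&(im[...,2]<90)&(np.hypot(P[...,0]-510,P[...,1]+78)<60)&(P[...,2]>88)
    if c.sum()>8: print(" cap",cv2.minEnclosingCircle(P[c][:,:2].astype(np.float32)))
E
python3 dish.py
```

```text
[505.8 -74.8  33.4] [-0.4  0.1  0. ] [ 0.05  0.01 -0.05] 85.5
1493
tilt deg [ 0.1 -0.4] h,dx,dy [50.5 10.5  1.4] rms 2.72
scene dish 3338 ((574.3309326171875, -156.05543518066406), 61.351993560791016) fit60 [ 573.8 -155.2] floor z 6.7
 cap ((525.4356689453125, -67.13184356689453), 42.3167610168457)Traceback (most recent call last):
  File "dish.py", line 11, in <module>
    h=cv2.convexHull(t[:,:2].astype(np.float32))[:,0]
      ~~~~~~~~~~~~~~~~~~~~~~~~~~~~~~~~~~~~~~~~~~^^^^^
TypeError: 'NoneType' object is not subscriptable
```

```bash
sed 's#(v\[3:\]/2)\*3#v[3:]/5#; s#(v\[2\]-57)/2#(v[2]-c[2])*10,v[:2]*200#' tilt.py > tilt0.py; python3 tilt0.py
```

```text
[505.9 -74.9  33.5] [ 0.2  0.2 -0.2] [-0.   -0.02 -0.  ] 85.4
1486
tilt deg [ 0.1 -0.2] h,dx,dy [50.6 10.4  1.5] rms 2.66
```

>>> step_arm:
  motion:
    - [0.5, 0.1, -0.2, 0]
    - [0.5, 0, -0.1, 0]
    - [0, 0, 0, 0]

```text
time: 23.18
position: [514.6, -81.1, 36.4]
tool_rot: [0.966, -0.258, 0.0, -0.0]
force: [0.6, 0.7, -0.1]
gripper_width: 85.8
finger_force: 0.0
```

>>> step_arm:
  motion:
    - [0, 0, 0, 0]
    - [0, 0, 0, 0]
    - [0, 0, 0, 0]
    - [0, 0, 0, 0]
    - [0, 0, 0, 0]
    - [0, 0, -0.5, 0]
    - [0, 0, -1, 0]
    - [0, 0, -1, 0]
    - [0, 0, -0.5, 0]
    - [0, 0, 0, 0]
  grip: -1
  newtons: 30

```text
time: 24.42
position: [514.3, -80.7, 66.9]
tool_rot: [0.966, -0.258, 0.001, -0.0]
force: [0.8, -0.2, -1.4]
gripper_width: 61.4
finger_force: 33.3
```

```bash
python3 tilt.py; sed 's#(v\[3:\]/2)\*3#v[3:]/5#; s#(v\[2\]-57)/2#(v[2]-55)*10,v[:2]*200#' tilt.py > tilt0.py; python3 tilt0.py
```

```text
[514.3 -80.7  66.9] [ 0.8 -0.2 -1.4] [-0.01 -0.04 -0.06] 61.4
1282
tilt deg [-0.1 -0.2] h,dx,dy [53.6  0.7  0.8] rms 3.05
[514.1 -80.6  66.5] [-0.3 -0.3 -2.6] [-0.01  0.    0.01] 61.2
1274
tilt deg [-0.2 -0. ] h,dx,dy [53.5  0.8  1. ] rms 2.99
```

>>> step_arm:
  motion:
    - [0.8, 0.3, 0, 0]
    - [1.6, 0.6, 0, 0]
    - [2.1, 0.85, 0, 0]
    - [2.1, 0.85, 0, 0]
    - [1.6, 0.6, 0, 0]
    - [0.75, 0.3, 0, 0]
    - [0, 0, 0.5, 0]
    - [0, 0, 0.7, 0]
    - [0, 0, 0.5, 0]
    - [0, 0, 0, 0]

```text
time: 25.78
position: [573.7, -155.1, 48.7]
tool_rot: [0.966, -0.258, -0.001, -0.0]
force: [-0.3, -0.0, -2.8]
gripper_width: 61.1
finger_force: 33.3
```

>>> step_arm:
  motion:
    - [0, 0, 0.2, 0]
    - [0, 0, 0.15, 0]
    - [0, 0, 0.15, 0]
    - [0, 0, 0.15, 0]
    - [0, 0, 0.1, 0]
    - [0, 0, 0, 0]

```text
time: 26.52
position: [574.2, -155.6, 41.7]
tool_rot: [0.966, -0.258, -0.0, -0.0]
force: [0.5, 0.5, -3.2]
gripper_width: 61.5
finger_force: 33.3
```

Still hanging (-3 N), so I'll lower to contact in small steps.

>>> step_arm:
  motion:
    - [0, 0, 0.05, 0]
    - [0, 0, 0.05, 0]
    - [0, 0, 0, 0]

```text
time: 26.9
position: [574.3, -155.7, 41.5]
tool_rot: [0.966, -0.258, 0.0, -0.0]
force: [-3.0, 0.8, 6.1]
gripper_width: 61.3
finger_force: 34.0
```

>>> step_arm:
  motion:
    - [0, 0, 0.05, 0]
    - [0, 0, 0.05, 0]
    - [0, 0, 0, 0]

```text
time: 27.28
position: [574.3, -155.7, 41.5]
tool_rot: [0.966, -0.258, 0.001, -0.0]
force: [-5.5, 1.9, 17.0]
gripper_width: 60.7
finger_force: 35.0
```

Contact made, and the canister is pressed flat. Now I'll release and retreat upward.

>>> step_arm:
  motion:
    - [0, 0, -0.1, 0]
    - [0, 0, 0, 0]
    - [0, 0, 0, 0]
    - [0, 0, 0, 0]
    - [0, 0, 0, 0]
    - [0, 0, 0, 0]
  grip: 1

```text
time: 28.02
position: [574.2, -155.6, 40.8]
tool_rot: [0.966, -0.258, -0.0, -0.0]
force: [-0.3, -0.0, 0.2]
gripper_width: 85.2
finger_force: 0.0
```

>>> step_arm:
  motion:
    - [0, 0, -1, 0]
    - [0, 0, -2, 0]
    - [0, 0, -3, 0]
    - [0, 0, -3, 0]
    - [0, 0, -3, 0]
    - [0, 0, -3, 0]
    - [0, 0, -2, 0]
    - [0, 0, -1, 0]
    - [0, 0, 0, 0]
    - [0, 0, 0, 0]

```text
time: 29.28
position: [573.7, -155.5, 220.0]
tool_rot: [0.966, -0.258, -0.001, 0.0]
force: [0.6, -0.2, -0.1]
gripper_width: 85.3
finger_force: 0.0
```

Run:
```python
from bench import env
import cv2,numpy as np
from h import cloud
from scipy.spatial.transform import Rotation as R
o=env.observe(); w=env.snapshot("wrist"); print(o["position"],o["gripper_width"],o["finger_force"])
M=np.eye(4);M[:3,:3]=R.from_quat(o["tool_rot"]).as_matrix();M[:3,3]=o["position"];w["world_from_camera"]=M@w["mount"]
P=cloud(w);im=w["image"].astype(int);Y=(im[...,0]>110)&(im[...,1]>110)&(im[...,2]<90)
for lo,hi in((93,105),(72,82)):
    t=P[Y&(P[...,2]>lo)&(P[...,2]<hi)]; print(len(t),cv2.minEnclosingCircle(t[:,:2].astype(np.float32)),np.median(t[:,2]))
g=(im.min(-1)>110)&(P[...,2]>11)&(P[...,2]<24)&(np.hypot(P[...,0]-574,P[...,1]+155)<75)
t=P[g]; print("rim",len(t),cv2.minEnclosingCircle(t[:,:2].astype(np.float32)) if len(t) else 0)
s=env.snapshot("scene"); cv2.imwrite("pics/s6.png",np.hstack([cv2.resize(s["image"][140:320,80:320,::-1],(400,300)),cv2.resize(w["image"][:,:,::-1],(400,300))]))
```

```text
[ 573.70046583 -155.46060597  219.98662095] 85.29623910322707 0.0
3733 ((514.9793701171875, -72.27037048339844), 128.318359375) 99.41705104854265
1263 ((514.701416015625, -73.158935546875), 133.03225708007812) 77.80499308032108
rim 2072 ((573.471435546875, -154.0768280029297), 59.77702331542969)
```

View pics/s6.png

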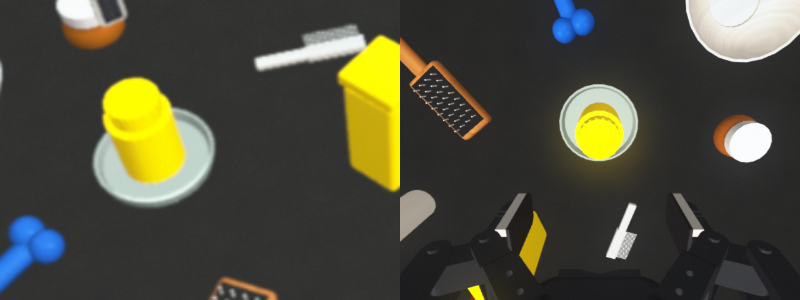

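The canister stands upright on the dish floor: its cap top is at 99 mm, which is 94 + 5. It is centred within a few mm, the gripper is clear and nothing is touching. Handing in.

```bash
python3 -c "
from bench import env
print(env.finish_job())"
```

```text
the job is handed in; nothing more can be done
None
```

The canister was lifted, tilted to about 41° and held there for over a second, then brought upright, set down inside the glass dish and released. The job was handed in at about 29 s; no result came back, and the ball's roll was neither seen nor measured.

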